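Tip the stone stubs off the flap and present the filter plate

ROBOT

A 6-joint arm with a two-finger parallel gripper is mounted at the origin on the work surface. World frame = base frame: x ahead of the robot, y to its left, z up, the work surface at z = 0. Lengths are in m, angles in rad, forces in N, time in s.
With the tool pointing down it reaches from about 0.25 to 0.85 m from the base axis. Payload 12.5 kg.
Tool frame: the origin (TCP) lies at the very end of the fingers, on their centre line; the grasp point (between the pads) lies 19 mm behind it (env.grip_point_offset is the distance from the TCP to the grasp point, in m); z points along the fingers, y is the line along which they close (so a half turn about z gives the same grasp; the last joint's range is limited). The gripper opens to 93 mm and grips with 3 to 60 N. Pads are 15 mm wide; open, the fingers measure 128 mm over their backs; the gripper's body (75 mm by 188 mm) begins 65 mm behind the grasp point.
Start: joints at [-1.325, 0.351, 1.652, -0, 1.139, -0.085], TCP at [0.179, -0.52, 0.219] pointing down, gripper open.
Joint ranges: [-2.75, 2.75], [-0.79, 2.1], [0.01, 2.65], [-1.57, 4.71], [0.07, 3.14], [-2.87, 2.87]. Speed limits (rad/s): [2.22, 2.22, 2.79, 3.14, 3.14, 3.14].

INTERFACE

Orientations are given as a 3x3 rotation matrix whose columns are the frame's x, y, z axes.
In Python, from workcell import env gives the robot as it stands.
- The arm moves only by the tool carry_out, never from a script. Its arguments are lists of equal length, an entry for each row: "xyz": the shift along the tool's x, y, z as a fraction of full scale, a list of three; "twist": the turn, a rotation vector about the tool's x, y, z as a fraction of full scale, a list of three; "fingers": the opening, from 0 (shut) to 1 (fully open). In form: {"xyz": [[tx, ty, tz], ...], "twist": [[rx, ry, rz], ...], "fingers": [fingers, ...]}. A call has 1 to 12 rows; each row is the pose to reach, as a shift and turn from the pose commanded when the call began, along the tool's axes at that moment, turning the shorter way round; what a row does not reach only later rows make up. Full scale, the value 1, is 750 mm for a shift and pi rad for a turn. A row lasts 1/8 s, in which the tool goes at most 62.5 mm and 10.7 degrees, less where a joint would pass 70% of its speed; a pose out of reach is approached as far as the arm can. A call with a number of a shift or a turn outside -1 to 1 is refused whole. A call with a gripper value outside its range is refused whole. The fingers move at their own pace and stop on an object; the grip force is fixed at half the most. Time passes only in rows, so rows that repeat a pose let the fingers close. It gives the time, the measured TCP pose, the force, the opening and the grip force at its end, in the units of the state.
- env.observe(): the state, without advancing time (a new reading comes with each control period).
- env.grab_frame(name): name is "scene" or "top"; returns a dict with "frame" (420x560x3 uint8, blue, green, red), "mtx" (3x3 intrinsics, pixels), "distortion" ([k1, k2, p1, p2, k3] as OpenCV has them; the pictures are not rectified), "R" (3x3) and "t" (3): a world point X has camera coordinates R X + t. Camera axes: x right, y down, z forward; pixel columns grow to the right and rows downward; lengths in m; the calibration is good to about 2 mm. A picture is of the moment at which its call begins. There is no depth.
- env.sign_off(): hands the job in; it is judged then, once.
The state is a dict: "time_s": time; "joint_positions": joint angles; "joint_vel": joint speeds; "joint_torque": joint torques, N m; "tcp_pos": TCP position; "eef_rot": TCP orientation; "contact_force": force on the tool from outside, world axes, zero at the start; "wrist_torque": the same for the moment, N m; "opening": finger opening in m; "gripper_force": force on a finger pad.
Only numpy, scipy, OpenCV 4.12 (cv2) and the standard library are available. Lean on these libraries where they do the work, as an engineer would, in place of code of your own. Each camera call takes 0.05 s, during which the arm holds its last target. There are 200 camera calls.

TASK

In the lacquer workshop, lift the hinged flap of the polishing box by its bar, right up until it stands upright, so that the three stone stubs lying on it slide off into the bin behind it. Then draw the filter plate (the one with the grip tab) up out of the box, leaving the blank plate in its slot and the flap standing open, and present it: finish while holding the plate in the gripper, still, upright and well clear above the middle of the square tile. Leave the other things on the bench where they are.

Things in the scene. Friction and masses are not known exactly. Their poses are not given: they have to be found in the camera images.
- station: the polishing box, fixed, wooden, 280 x 150 mm (x, y): front compartment under the flap, open stub bin behind. Origin on the bench under the middle of the front compartment; x points away from the robot, y along the width, z up. Front compartment: inner x and y +-67 mm, inner floor 6 mm up, walls 110 mm high
- slots (a point): point midway between the two upright plate slots in the front compartment, on its inner floor, axes as the station's. The slots lie at x = -23.5 and +23.5 mm from here (station x = -35 and +12 mm), 14 mm wide, formed by guide ribs standing 12 mm out from the side walls and ending 76 mm above the bench
- bin (a point): middle of the stub bin's inner floor, 6 mm above the bench, axes as the station's. Inner size 122 mm (x) by 134 mm (y); side and far walls 135 mm high above the bench, the wall towards the front compartment 110 mm
- flap (a joint): opening angle of the flap in rad: 0 closed (level), 1.57 standing vertical, stop at 1.75. The hinge is stiff by friction: the flap stays at any angle where it is left; lifting needs about 4 N at the bar
- flap_hinge (a point): middle of the hinge axis (along the station's y): far top edge of the front compartment, 110 mm above the bench. The flap is a wooden board 153 mm long from hinge towards the robot, 150 mm wide, 8 mm thick, its underside in the hinge plane when shut, with 12 mm rims at its two sides only; opening, its upper side tips towards the bin
- flap_bar (a point): middle of the flap's handle: round steel bar 10 mm thick, 90 mm long along the station's y, 45 mm out in front of the board's front edge (40 mm clear gap), 198 mm from the hinge axis and 4 mm above the underside's plane; flap shut: 114 mm above the bench, in front of the box, free below. Its y runs along the bar, z is the board's upper normal
- filter_plate: the filter plate, hidden under the flap, loose, standing upright in either of the two slots: aluminium frame 10 mm thick (its x), 130 mm wide (its y), 78 mm high with a grey mesh panel, and on the middle of its top edge a grip tab 10 x 44 x 18 mm, so 96 mm high in all; 0.1 to 0.2 kg. Origin at the middle of its underside, z up
- blank_plate: the blank plate, loose, standing in the other slot: plain solid aluminium board 10 x 130 x 70 mm without a tab. Origin at the middle of its underside, z up
- stone0: a loose chunky grey polishing-stone stub, 34 x 26 x 20 mm, 40 g, lying at the start on the closed flap in an unknown yaw; origin at the centre of its underside as built
- stone1: a loose chunky grey polishing-stone stub, 28 x 26 x 24 mm, 40 g, lying at the start on the closed flap in an unknown yaw; origin at the centre of its underside as built
- stone2: a loose chunky grey polishing-stone stub, 32 x 24 x 18 mm, 40 g, lying at the start on the closed flap in an unknown yaw; origin at the centre of its underside as built
- tile: the square ceramic tile 120 x 120 x 8 mm lying fixed on the bench, to the left or to the right of the box. Origin at the centre of its underside
- bowl: bystander: round black bowl 110 mm across and 50 mm high, on the other side of the box from the tile; origin under its centre
- cup: bystander: black cup 76 mm across, 95 mm high; origin under its centre
- jar: bystander: closed glass jar 60 mm across, 75 mm high; origin under its centre
- tin: bystander: steel tin 72 mm across, 60 mm high; origin under its centre
- brush: bystander: brush 190 mm long lying on the bench along its x; origin near its middle
- spatula: bystander: spatula 200 mm long lying on the bench along its x; origin near its middle
- block: bystander: cork block 70 x 40 x 30 mm; origin under its centre
Mind the look-alikes: they are no part of the job. Of the things that look like the tile, take the one that is farthest to the robot's right at the start.

How it is judged:
On the way, in this order (a step that is already met when the one before it is completed fails the run):
1. the flap stands open and the three stone stubs lie in the bin behind it (value of joint flap above 1.4 rad and x of stone0 in the frame of station between 0.075 and 0.197 m and y of stone0 in the frame of station between -0.067 and 0.067 m and z of each of stone0, stone1, stone2 in the frame of station below 0.085 m and x of stone1 in the frame of station between 0.075 and 0.197 m and y of stone1 in the frame of station between -0.067 and 0.067 m and x of stone2 in the frame of station between 0.075 and 0.197 m and y of stone2 in the frame of station between -0.067 and 0.067 m), for 0.2 s.
2. the filter plate is drawn up clear of the box, in the gripper, with the flap open (value of joint flap above 1.4 rad and contact force between filter_plate and the fingers above 1 N and z of filter_plate in the frame of station above 0.112 m), for 0.1 s.
At the end, for the whole second after the job is handed in: Plate held in the fingers, still, upright within 15 deg, its middle within 45 mm (level) of the tile centre, lower edge over 35 mm above the bench, off the tile; flap open beyond 1.4 rad; three stubs in the bin; blank plate within 20 mm of its start (all of step 1 and distance of blank_plate from where it was at the start of the episode below 0.02 m and contact force between filter_plate and the fingers above 1 N and height (world z) of filter_plate above 0.035 m and horizontal distance between filter_plate and tile below 0.045 m and angle between filter_plate's own z axis and vertical below 0.26 rad and linear speed of filter_plate below 0.03 m/s and contact force between filter_plate and tile below 0.1 N); the arm keeps its last pose, push and grip.
It fails at once if a bystander (bowl, cup, jar, tin, brush, spatula or cork block) is pushed more than 40 mm from its place (distance of any of bowl, cup, jar, tin, brush, spatula, block from where it was at the start of the episode above 0.04 m).
It also fails if it takes over 53 s, if anything falls off the work surface, if the arm or the gripper's body presses on something with over 40 N, if the wrist force passes 120 N, or if a joint passes its speed limit or range.

## Working session

There is one attempt and no reset: what is moved stays moved. The work goes in short steps, Python scripts to look and compute and a tool call to move; the robot and the scene stay as the last step left them, time stands still between calls to the robot, and variables do not carry over. Pictures are saved under pics/ and viewed, at most 10 in all, crops included, and the job is handed in when it is done.

Besides the shell and the picture viewer there is one more tool, called after "Emit:" as name(argument=value, ...) on one line, values as JSON. carry_out: Moves the arm, as the interface text tells. Its arguments: {"type":"object","properties":{"xyz":{"type":"array","items":{"type":"array","items":{"type":"number"}}},"twist":{"type":"array","items":{"type":"array","items":{"type":"number"}}},"fingers":{"type":"array","items":{"type":"number"}}},"required":["xyz","twist","fingers"]}

```bash
mkdir -p pics; ls; python3 - <<'E'
from workcell import env
import cv2,numpy as np
for n in ("scene","top"):
    f=env.grab_frame(n); cv2.imwrite(f"pics/{n}0.png",f["frame"])
    R=np.array(f["R"]);print(n,np.round(-R.T@f["t"],3),np.round(R,2).tolist(),np.round(f["mtx"],1).tolist(),np.round(f["distortion"],3))
s=env.observe();print(s["time_s"],s["tcp_pos"],np.round(s["eef_rot"],3),s["opening"])
E
```

```text
pics
scene [ 1.193 -0.9    0.903] [[0.79, 0.61, 0.02], [0.37, -0.44, -0.82], [-0.49, 0.65, -0.58]] [[449.4, 0.0, 271.0], [0.0, 449.4, 206.2], [0.0, 0.0, 1.0]] [0.005 0.    0.    0.    0.   ]
top [0.233 0.004 1.663] [[0.02, -1.0, -0.0], [-0.98, -0.01, -0.18], [0.18, 0.0, -0.98]] [[524.7, 0.0, 282.1], [0.0, 524.7, 207.2], [0.0, 0.0, 1.0]] [-0.112  0.     0.     0.     0.   ]
0.1 [ 0.17858058 -0.51989328  0.21815645] [[ 0.946  0.325 -0.   ]
 [ 0.325 -0.946  0.001]
 [ 0.    -0.001 -1.   ]] 0.09298672197762667
```

View pics/top0.png

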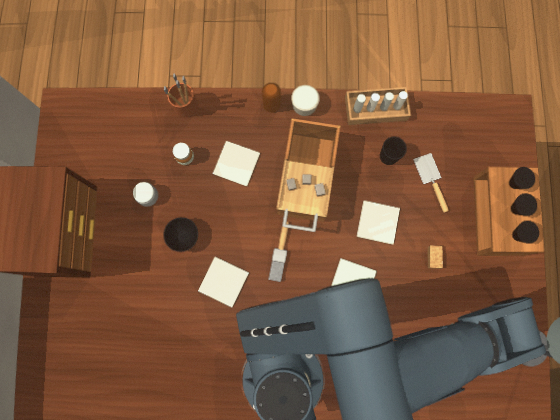

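View pics/scene0.png

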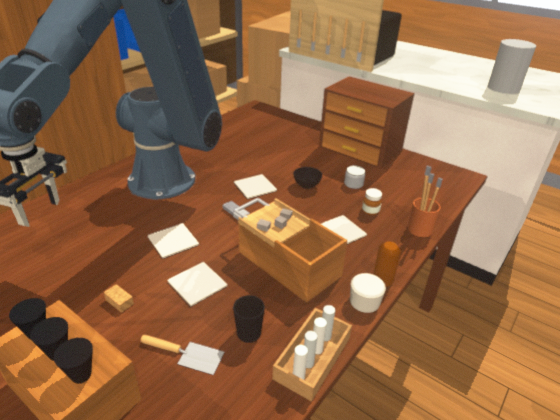

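Top view: the box sits at about (308,170), with the bar at (300,225). The tile look-alikes are at (237,163), (223,282), (354,275, partly hidden by the arm) and (379,222). They appear in the scene view at (343,229), (255,186), (173,240) and (197,283). I'll measure all four and take a close crop of the bar and box.

```bash
cat > h.py <<'E'
import cv2,numpy as np
from workcell import env
def grab(n):
    f=env.grab_frame(n)
    for k in("R","t","mtx","distortion"): f[k]=np.array(f[k],float)
    return f
def ray(f,p):
    u=cv2.undistortPoints(np.array([[p]],float),f["mtx"],f["distortion"]).ravel()
    return -f["R"].T@f["t"], f["R"].T@np.array([u[0],u[1],1.])
def onz(f,p,z):
    c,d=ray(f,p); return c+d*(z-c[2])/d[2]
def proj(f,X):
    return cv2.projectPoints(np.array(X,float).reshape(-1,3),cv2.Rodrigues(f["R"])[0],f["t"],f["mtx"],f["distortion"])[0].reshape(-1,2)
E
python3 - <<'E'
from h import *
fs={n:grab(n) for n in("scene","top")}
for n,f in fs.items():
    hsv=cv2.cvtColor(f["frame"],cv2.COLOR_BGR2HSV)
    m=cv2.inRange(hsv,(0,0,170),(179,70,255))
    for c in cv2.findContours(m,cv2.RETR_EXTERNAL,cv2.CHAIN_APPROX_NONE)[0]:
        if cv2.contourArea(c)>400:
            M=cv2.moments(c);p=(M['m10']/M['m00'],M['m01']/M['m00'])
            X=onz(f,p,.008)
            if abs(X[1])<.6 and .1<X[0]<.9: print(n,np.round(p),cv2.contourArea(c),X.round(3))
a=cv2.resize(fs["top"]["frame"][110:260,260:410],None,fx=4,fy=4,interpolation=cv2.INTER_CUBIC)
cv2.imwrite("pics/c1.png",a)
E
```

```text
scene [200. 358.] 852.5 [ 0.679 -0.473  0.008]
scene [313. 342.] 1173.0 [ 0.859 -0.268  0.008]
scene [367. 292.] 977.0 [ 0.881 -0.036  0.008]
scene [197. 283.] 1312.5 [ 0.499 -0.307  0.008]
scene [173. 240.] 936.5 [ 0.307 -0.223  0.008]
scene [345. 228.] 538.5 [0.689 0.173 0.008]
scene [255. 186.] 546.0 [0.303 0.18  0.008]
top [351. 272.] 614.5 [ 0.335 -0.209  0.008]
top [223. 282.] 1390.5 [0.299 0.193 0.008]
top [378. 222.] 1313.0 [ 0.495 -0.296  0.008]
top [427. 168.] 454.0 [ 0.675 -0.463  0.008]
top [236. 163.] 1237.0 [0.683 0.163 0.008]
```

View pics/c1.png

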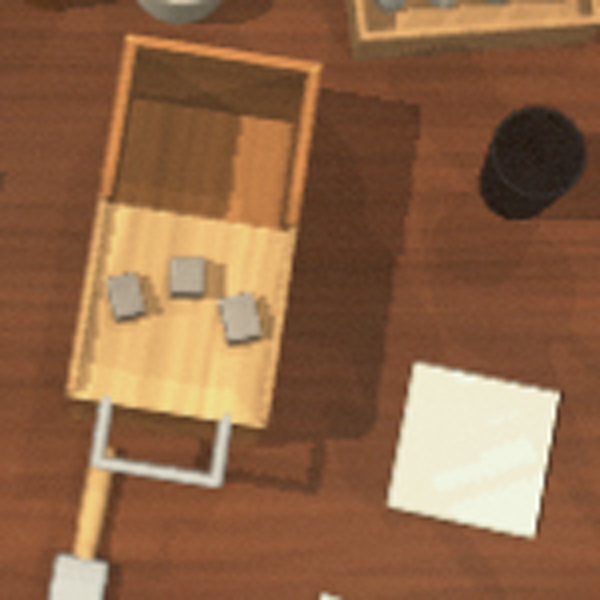

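Crop: the tile farthest right is full and clear at crop (472,450), image (378,222). It is on the right of the box and the bowl is on the left, which fits the description. The bar runs from crop (97,463) to (218,481). The box's far corners are at (128,36) and (322,66).

```bash
python3 - <<'E'
from h import *
f=grab("top")
P=lambda u,v,z: onz(f,((u+.5)/4-.5+260,(v+.5)/4-.5+110),z)
b1,b2=P(97,463,.114),P(218,481,.114)
k1,k2=P(128,36,.135),P(322,66,.135)
e1,e2=P(70,397,.126),P(267,426,.126)
for a in(b1,b2,k1,k2,e1,e2):print(a.round(4))
for a,b in((b1,b2),(k1,k2),(e1,e2)):
    d=a-b;print(np.linalg.norm(d),np.degrees(np.arctan2(-d[0],d[1])),(a+b)[:2]/2)
d=(k1+k2-b1-b2)/2;print(np.hypot(*d[:2]),np.degrees(np.arctan2(d[1],d[0])))
# cross-check in scene: bar from gray mask rays -> view projected
g=grab("scene");print(proj(g,[b1,b2]).round(1), proj(g,[k1,k2]).round(1))
im=g["frame"].copy()
a=cv2.resize(im[170:300,200:360],None,fx=5,fy=5,interpolation=cv2.INTER_CUBIC)[:600]
for p in proj(g,[b1,b2,k1,k2,(b1+b2)/2]): cv2.circle(a,tuple(int(x) for x in ((p-[200,170])*5+2)),5,(0,0,255),1)
cv2.imwrite("pics/c2.png",a)
E
```

```text
[0.4643 0.0045 0.114 ]
[ 0.452  -0.0858  0.114 ]
[ 0.7921 -0.0145  0.135 ]
[ 0.7704 -0.1632  0.135 ]
[0.5118 0.0253 0.126 ]
[ 0.4921 -0.1214  0.126 ]
0.0911654887639647 -7.71144222744303 [ 0.45815832 -0.040635  ]
0.1503228792908619 -8.295764515917217 [ 0.78129434 -0.08883748]
0.148030192768405 -7.656894320776183 [ 0.5019663  -0.04800574]
0.3267114447604308 -8.484299417015192
[[258.7 198.4]
 [236.5 209.9]] [[348.1 238.7]
 [310.9 264.2]]
```

View pics/c2.png

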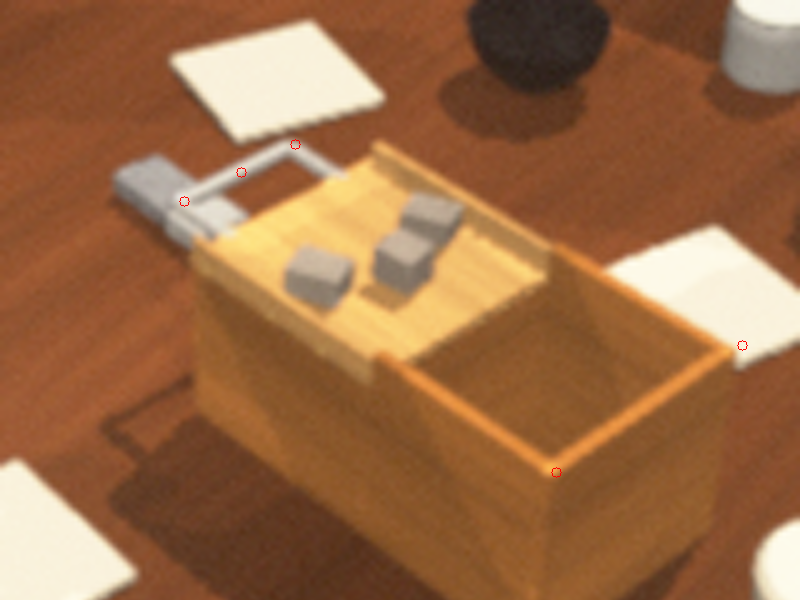

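The projected bar and box points land on the scene-view features, so the two views agree. The bar middle is at (0.459,-0.041,0.114), the yaw is -8.1° and the tile is at (0.497,-0.302). I'll move above the bar.

Emit:
carry_out(xyz=[[0.561,-0.483,-0.04],[0.561,-0.483,-0.04],[0.561,-0.483,-0.04],[0.561,-0.483,-0.04],[0.561,-0.483,-0.04],[0.561,-0.483,-0.04],[0.561,-0.483,-0.04],[0.561,-0.483,-0.04],[0.561,-0.483,-0.04],[0.561,-0.483,-0.04],[0.561,-0.483,-0.04],[0.561,-0.483,-0.04]], twist=[[0,0,-0.35],[0,0,-0.35],[0,0,-0.35],[0,0,-0.35],[0,0,-0.35],[0,0,-0.35],[0,0,-0.35],[0,0,-0.35],[0,0,-0.35],[0,0,-0.35],[0,0,-0.35],[0,0,-0.35]], fingers=[0.35,0.35,0.35,0.35,0.35,0.35,0.35,0.35,0.35,0.35,0.35,0.35])

```text
time_s: 1.8
tcp_pos: [0.4585, -0.0419, 0.2486]
eef_rot: [[0.142, 0.99, -0.0], [0.99, -0.142, -0.0], [-0.0, -0.0, -1.0]]
contact_force: [-0.2, -0.4, 0.0]
opening: 0.0325
gripper_force: 0.0
```

```bash
cat >> h.py <<'E'
def rel(pos,yaw_y,tilt=0):
    "shift/turn in tool axes & units to TCP pos, tool y at angle yaw_y deg (z down)"
    s=env.observe();R=np.array(s["eef_rot"]);a=np.radians(yaw_y)
    y=np.array([np.cos(a),np.sin(a),0]);z=np.array([0,0,-1.]);T=np.c_[np.cross(y,z),y,z]
    print("t",s["time_s"],"tcp",np.round(s["tcp_pos"],4),"open",s["opening"],"F",np.round(s["contact_force"],1),s["gripper_force"])
    print("shift",(R.T@(np.array(pos)-s["tcp_pos"])/.75).round(4),"turn",(cv2.Rodrigues(R.T@T)[0].ravel()/np.pi).round(4))
E
python3 - <<'E'
from h import *
rel((.459,-.041,.095),-8.1)
E
```

```text
t 1.8 tcp [ 0.4585 -0.0419  0.2486] open 0.03247435132857034 F [-0.2 -0.4  0. ] 0.0
shift [0.0014 0.0006 0.2048] turn [-0.0001  0.     -0.0002]
```

Emit:
carry_out(xyz=[[0.001,0.001,0.07],[0.001,0.001,0.13],[0.001,0.001,0.18],[0.001,0.001,0.205],[0.001,0.001,0.205],[0.001,0.001,0.205],[0.001,0.001,0.205],[0.001,0.001,0.205],[0.001,0.001,0.205],[0.001,0.001,0.205]], twist=[[0,0,0],[0,0,0],[0,0,0],[0,0,0],[0,0,0],[0,0,0],[0,0,0],[0,0,0],[0,0,0],[0,0,0]], fingers=[0.35,0.35,0.35,0.35,0.35,0,0,0,0,0])

```text
time_s: 3.05
tcp_pos: [0.4567, -0.04, 0.0953]
eef_rot: [[0.14, 0.99, -0.007], [0.99, -0.14, 0.001], [-0.0, -0.007, -1.0]]
contact_force: [-17.7, -0.4, 16.6]
opening: 0.0087
gripper_force: 30.0
```

```bash
python3 - <<'E'
from h import *
rel((.459,-.041,.095),-8.1)
# arc offsets in tool y (station x) and z (down), rel. to closed
for t in np.linspace(0.08,1.6,20):
    b0=np.array([.198,.004]);
    x=.198*(1-np.cos(t))+.004*np.sin(t); z=.198*np.sin(t)+.004*(np.cos(t)-1)
    print(round(t,2),[0,round(x/.75,3),round(-z/.75,3)])
E
```

```text
t 3.05 tcp [ 0.4567 -0.04    0.0953] open 0.008688802910770088 F [-17.7  -0.4  16.6] 29.9910968542099
shift [-0.0009  0.0032  0.0003] turn [-0.0021  0.0001  0.0004]
0.08 [0, np.float64(0.001), np.float64(-0.021)]
0.16 [0, np.float64(0.004), np.float64(-0.042)]
0.24 [0, np.float64(0.009), np.float64(-0.063)]
0.32 [0, np.float64(0.015), np.float64(-0.083)]
0.4 [0, np.float64(0.023), np.float64(-0.102)]
0.48 [0, np.float64(0.032), np.float64(-0.121)]
0.56 [0, np.float64(0.043), np.float64(-0.139)]
0.64 [0, np.float64(0.055), np.float64(-0.157)]
0.72 [0, np.float64(0.069), np.float64(-0.173)]
0.8 [0, np.float64(0.084), np.float64(-0.188)]
0.88 [0, np.float64(0.1), np.float64(-0.202)]
0.96 [0, np.float64(0.117), np.float64(-0.214)]
1.04 [0, np.float64(0.135), np.float64(-0.225)]
1.12 [0, np.float64(0.154), np.float64(-0.235)]
1.2 [0, np.float64(0.173), np.float64(-0.243)]
1.28 [0, np.float64(0.193), np.float64(-0.249)]
1.36 [0, np.float64(0.214), np.float64(-0.254)]
1.44 [0, np.float64(0.235), np.float64(-0.257)]
1.52 [0, np.float64(0.256), np.float64(-0.259)]
1.6 [0, np.float64(0.277), np.float64(-0.258)]
```

Emit:
carry_out(xyz=[[0,-0.003,-0.01],[0,-0.002,-0.021],[0,0.001,-0.042],[0,0.006,-0.063],[0,0.012,-0.083],[0,0.02,-0.102],[0,0.029,-0.121],[0,0.04,-0.139],[0,0.052,-0.157],[0,0.066,-0.173],[0,0.066,-0.173]], twist=[[0,0,0],[0,0,0],[0,0,0],[0,0,0],[0,0,0],[0,0,0],[0,0,0],[0,0,0],[0,0,0],[0,0,0],[0,0,0]], fingers=[0,0,0,0,0,0,0,0,0,0,0])

```text
time_s: 4.42
tcp_pos: [0.5067, -0.0474, 0.2267]
eef_rot: [[0.14, 0.99, -0.005], [0.99, -0.14, -0.0], [-0.001, -0.005, -1.0]]
contact_force: [-24.1, -2.3, 20.9]
opening: 0.009
gripper_force: 30.0
```

Emit:
carry_out(xyz=[[0,-0.003,0],[0,0.011,-0.015],[0,0.027,-0.029],[0,0.044,-0.041],[0,0.062,-0.052],[0,0.081,-0.062],[0,0.1,-0.07],[0,0.12,-0.076],[0,0.141,-0.081],[0,0.162,-0.084],[0,0.183,-0.086],[0,0.183,-0.086]], twist=[[0,0,0],[0,0,0],[0,0,0],[0,0,0],[0,0,0],[0,0,0],[0,0,0],[0,0,0],[0,0,0],[0,0,0],[0,0,0],[0,0,0]], fingers=[0,0,0,0,0,0,0,0,0,0,0,0])

```text
time_s: 5.92
tcp_pos: [0.646, -0.0677, 0.2911]
eef_rot: [[0.141, 0.99, 0.004], [0.99, -0.141, -0.002], [-0.002, 0.004, -1.0]]
contact_force: [0.8, -6.0, 4.6]
opening: 0.0091
gripper_force: 30.0
```

```bash
python3 - <<'E'
from h import *
f=grab("scene");g=grab("top")
a=cv2.resize(f["frame"][120:300,180:370],None,fx=3,fy=3,interpolation=cv2.INTER_CUBIC)[:540,:400+130]
b=cv2.resize(g["frame"][80:260,250:340],None,fx=3,fy=3,interpolation=cv2.INTER_CUBIC)
cv2.imwrite("pics/c3.png",np.hstack([a,b]))
E
```

```text
(no output)
```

View pics/c3.png

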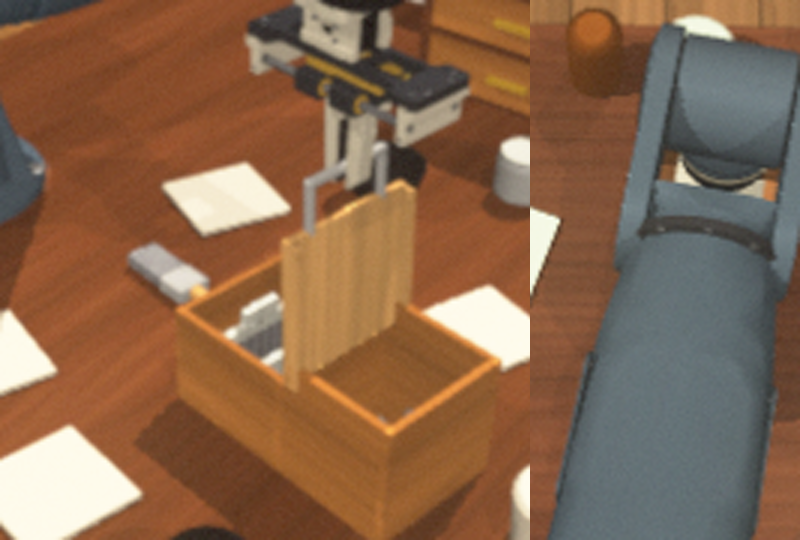

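The scene crop shows the flap near vertical with no stones left on it. Two grey specks of stone show in the bin, and the filter plate's tab is at crop (262,310). I'll push the flap slightly past vertical, release it, rise and retreat.

Emit:
carry_out(xyz=[[0,0.01,0],[0,0.02,0],[0,0.02,0],[0,0.02,0],[0,0.02,0],[0,0.02,0],[0,0.02,-0.04],[0,0.02,-0.09],[0,0.02,-0.12],[0,-0.06,-0.12],[0,-0.14,-0.12],[0,-0.22,-0.12]], twist=[[0,0,0],[0,0,0],[0,0,0],[0,0,0],[0,0,0],[0,0,0],[0,0,0],[0,0,0],[0,0,0],[0,0,0],[0,0,0],[0,0,0]], fingers=[0,0,0,0.35,0.35,0.35,0.35,0.35,0.35,0.35,0.35,0.35])

```text
time_s: 7.52
tcp_pos: [0.4794, -0.0428, 0.3791]
eef_rot: [[0.14, 0.99, 0.0], [0.99, -0.14, 0.0], [0.0, 0.0, -1.0]]
contact_force: [-0.2, -0.5, 1.6]
opening: 0.0325
gripper_force: 0.0
```

Emit:
carry_out(xyz=[[-0.34,0.07,0],[-0.34,0.07,0],[-0.34,0.07,0],[-0.34,0.07,0],[-0.34,0.07,0],[-0.34,0.07,0],[-0.34,0.07,0],[-0.34,0.07,0],[-0.34,0.07,0],[-0.34,0.07,0]], twist=[[0,0,0.5],[0,0,0.5],[0,0,0.5],[0,0,0.5],[0,0,0.5],[0,0,0.5],[0,0,0.5],[0,0,0.5],[0,0,0.5],[0,0,0.5]], fingers=[0.7,0.7,0.7,0.7,0.7,0.7,0.7,0.7,0.7,0.7])

```text
time_s: 8.78
tcp_pos: [0.4976, -0.303, 0.3792]
eef_rot: [[0.99, -0.139, 0.0], [-0.139, -0.99, 0.0], [0.0, -0.0, -1.0]]
contact_force: [-0.1, 0.7, 0.1]
opening: 0.0656
gripper_force: 0.0
```

```bash
python3 - <<'E'
from h import *
f=grab("scene");g=grab("top")
a=cv2.resize(f["frame"][160:310,210:360],None,fx=4,fy=4,interpolation=cv2.INTER_CUBIC)
b=cv2.resize(g["frame"][110:240,260:350],None,fx=4,fy=4,interpolation=cv2.INTER_CUBIC)
cv2.imwrite("pics/c4a.png",a);cv2.imwrite("pics/c4b.png",b)
E
```

```text
(no output)
```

View pics/c4a.png

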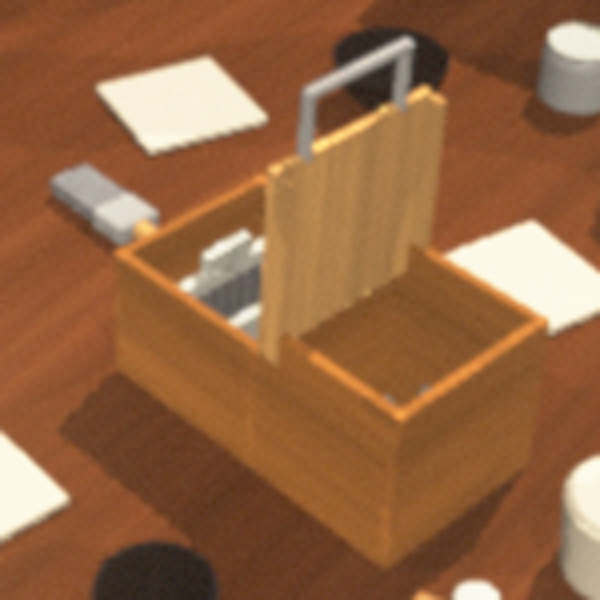

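View pics/c4b.png

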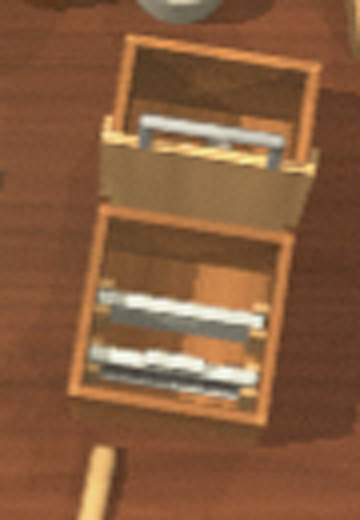

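Flap upright and two stones visible in the bin. The filter plate with its tab is in the near slot: tab-top centre is at top-crop (174,356) and scene-crop (227,239). The blank plate is in the far slot.

```bash
python3 - <<'E'
from h import *
f=grab("scene");g=grab("top")
pa=lambda u,v:((u+.5)/4-.5+210,(v+.5)/4-.5+160)
pb=lambda u,v:((u+.5)/4-.5+260,(v+.5)/4-.5+110)
A=onz(f,pa(227,239),.102);B=onz(g,pb(174,356),.102)
print(A.round(4),B.round(4))
# frame top edge ends in top view (z .084)
e=[onz(g,pb(*p),.084) for p in((92,354),(256,377))];print(np.round(e,4),np.linalg.norm(e[0]-e[1]),((e[0]+e[1])/2).round(4))
u=np.array([np.cos(np.radians(8.1)),-np.sin(np.radians(8.1))])
bar=np.array([.456,-.0405]);print("pred",bar+.091*u)
# walls: front compartment outer front corners, side walls z .11
w=[onz(g,pb(*p),.110) for p in((70,394),(266,424),(100,208),(294,238))];print(np.round(w,4))
# bar now
b=[onz(g,pb(*p),.308) for p in((145,121),(282,140))];print("bar",np.round(b,4))
# grey mask for stones in the bin
X=np.array(bar)+.126*u
c=g["frame"][115:152,285:342];hsv=cv2.cvtColor(c,cv2.COLOR_BGR2HSV)
print("st",X)
rel((B[0],B[1],.24),-98.1)
E
```

```text
[ 0.5407 -0.0528  0.102 ] [ 0.549  -0.0527  0.102 ]
[[ 0.5532  0.0096  0.084 ]
 [ 0.5371 -0.1164  0.084 ]] 0.12698492618376028 [ 0.5452 -0.0534  0.084 ]
pred [ 0.54609215 -0.05332201]
[[ 0.517   0.0256  0.11  ]
 [ 0.4963 -0.1219  0.11  ]
 [ 0.6621  0.0051  0.11  ]
 [ 0.6407 -0.1434  0.11  ]]
bar [[ 0.6686 -0.0245  0.308 ]
 [ 0.6567 -0.1168  0.308 ]]
st [ 0.58074298 -0.05825356]
t 8.975 tcp [ 0.4976 -0.3031  0.3792] open 0.06502261631529807 F [-0.3  0.6 -0. ] 0.0
shift [ 0.0215 -0.3401  0.1856] turn [-0.     -0.      0.0007]
```

Emit:
carry_out(xyz=[[0.016,-0.339,0.1],[0.016,-0.339,0.1],[0.016,-0.339,0.1],[0.016,-0.339,0.1],[0.016,-0.339,0.16],[0.016,-0.339,0.24],[0.016,-0.339,0.29],[0.016,-0.339,0.33],[0.016,-0.339,0.33]], twist=[[0,0,0],[0,0,0],[0,0,0],[0,0,0],[0,0,0],[0,0,0],[0,0,0],[0,0,0],[0,0,0]], fingers=[0.7,0.7,0.7,0.7,0.7,0.7,0.7,0.7,0.7])

```text
time_s: 10.1
tcp_pos: [0.544, -0.0528, 0.1301]
eef_rot: [[0.99, -0.139, -0.004], [-0.139, -0.99, 0.001], [-0.004, -0.0, -1.0]]
contact_force: [0.8, -0.4, -0.4]
opening: 0.0655
gripper_force: 0.0
```

```bash
python3 - <<'E'
from h import *
rel((.545,-.0532,.088),-98.1)
f=grab("scene")
cv2.imwrite("pics/c5.png",cv2.resize(f["frame"][150:280,200:340],None,fx=4,fy=4,interpolation=cv2.INTER_CUBIC))
E
```

```text
t 10.1 tcp [ 0.544  -0.0528  0.1301] open 0.06545149511122655 F [ 0.8 -0.4 -0.4] 0.0
shift [0.0015 0.0003 0.0561] turn [-0.0001  0.0012  0.0005]
```

View pics/c5.png

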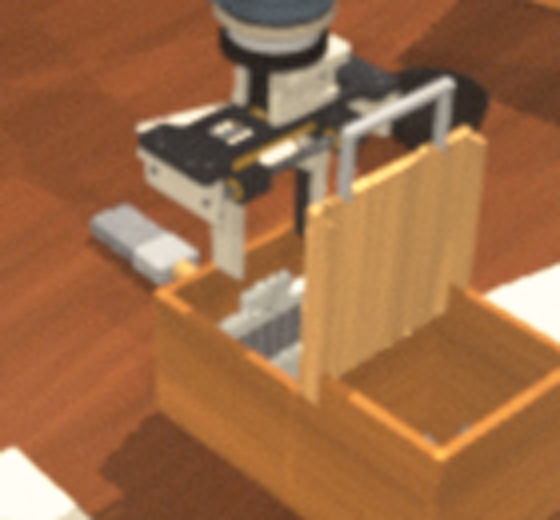

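The fingers at crop (228,270) and (318,190) straddle the tab at (265,290), and the body is clear of the flap. I'll descend and close.

Emit:
carry_out(xyz=[[0.001,0,0.03],[0.001,0,0.045],[0.001,0,0.056],[0.001,0,0.056],[0.001,0,0.056],[0.001,0,0.056],[0.001,0,0.056],[0.001,0,0.056],[0.001,0,0.056]], twist=[[0,0,0],[0,0,0],[0,0,0],[0,0,0],[0,0,0],[0,0,0],[0,0,0],[0,0,0],[0,0,0]], fingers=[0.7,0.7,0.7,0.7,0.3,0.3,0.3,0.3,0.3])

```text
time_s: 11.28
tcp_pos: [0.5461, -0.0533, 0.09]
eef_rot: [[0.99, -0.14, 0.001], [-0.14, -0.99, -0.0], [0.001, 0.0, -1.0]]
contact_force: [0.0, -2.0, 4.4]
opening: 0.0433
gripper_force: 30.0
```

The tab is held at 43 mm opening. I'll draw the plate straight up.

Emit:
carry_out(xyz=[[0,0,-0.01],[0,0,-0.03],[0,0,-0.055],[0,0,-0.08],[0,0,-0.11],[0,0,-0.14],[0,0,-0.17],[0,0,-0.2],[0,0,-0.23],[0,0,-0.25],[0,0,-0.25],[0,0,-0.25]], twist=[[0,0,0],[0,0,0],[0,0,0],[0,0,0],[0,0,0],[0,0,0],[0,0,0],[0,0,0],[0,0,0],[0,0,0],[0,0,0],[0,0,0]], fingers=[0.3,0.3,0.3,0.3,0.3,0.3,0.3,0.3,0.3,0.3,0.3,0.3])

```text
time_s: 12.78
tcp_pos: [0.5454, -0.0531, 0.2764]
eef_rot: [[0.99, -0.14, -0.001], [-0.14, -0.99, 0.0], [-0.001, -0.0, -1.0]]
contact_force: [0.2, 0.1, -1.9]
opening: 0.0437
gripper_force: 30.0
```

```bash
python3 - <<'E'
from h import *
rel((.497,-.302,.22),-98.1)
f=grab("scene")
cv2.imwrite("pics/c6.png",cv2.resize(f["frame"][90:280,160:370],None,fx=3,fy=3,interpolation=cv2.INTER_CUBIC))
E
```

```text
t 12.775 tcp [ 0.5454 -0.0531  0.2764] open 0.04371569367289083 F [ 0.2  0.1 -1.9] 29.999586045742035
shift [-0.0174  0.3376  0.0752] turn [-0.      0.0004  0.0003]
```

View pics/c6.png

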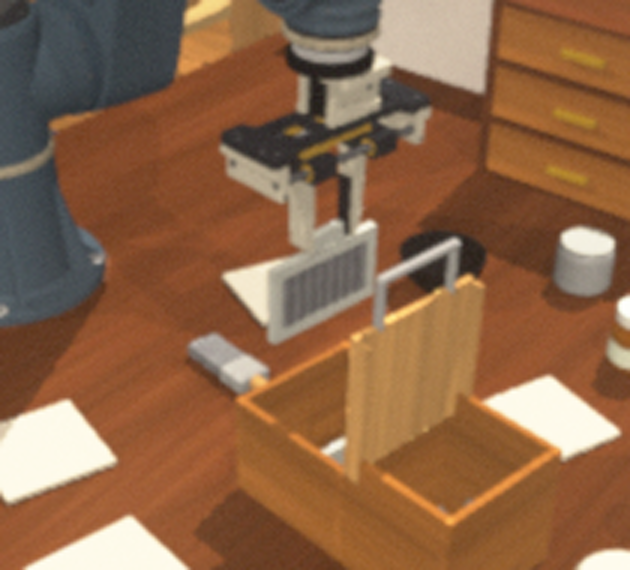

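The plate hangs upright at crop (325,285), clear of the box, with the blank plate still inside and the flap open. I'll move to the tile.

Emit:
carry_out(xyz=[[-0.001,0.02,0],[-0.003,0.06,0],[-0.005,0.1,0],[-0.007,0.14,0],[-0.009,0.18,0],[-0.011,0.22,0.01],[-0.013,0.26,0.03],[-0.015,0.3,0.05],[-0.017,0.325,0.065],[-0.017,0.338,0.075],[-0.017,0.338,0.075],[-0.017,0.338,0.075]], twist=[[0,0,0],[0,0,0],[0,0,0],[0,0,0],[0,0,0],[0,0,0],[0,0,0],[0,0,0],[0,0,0],[0,0,0],[0,0,0],[0,0,0]], fingers=[0.3,0.3,0.3,0.3,0.3,0.3,0.3,0.3,0.3,0.3,0.3,0.3])

```text
time_s: 14.32
tcp_pos: [0.4981, -0.3018, 0.2213]
eef_rot: [[0.99, -0.139, 0.001], [-0.139, -0.99, -0.0], [0.001, 0.0, -1.0]]
contact_force: [0.4, -0.1, -1.3]
opening: 0.0436
gripper_force: 30.0
```

```bash
python3 - <<'E'
from h import *
rel((.497,-.302,.22),-98.1)
f=grab("scene");g=grab("top")
a=cv2.resize(f["frame"][120:320,130:360],None,fx=2,fy=2,interpolation=cv2.INTER_CUBIC)
b=cv2.resize(g["frame"][110:210,270:350],None,fx=4,fy=4,interpolation=cv2.INTER_CUBIC)
cv2.imwrite("pics/c7.png",np.hstack([a,b]))
E
```

```text
t 14.325 tcp [ 0.4981 -0.3018  0.2213] open 0.043590229084209446 F [ 0.4 -0.1 -1.3] 29.999629855155945
shift [-0.0014  0.0004  0.0018] turn [ 0.     -0.0002  0.0005]
```

View pics/c7.png

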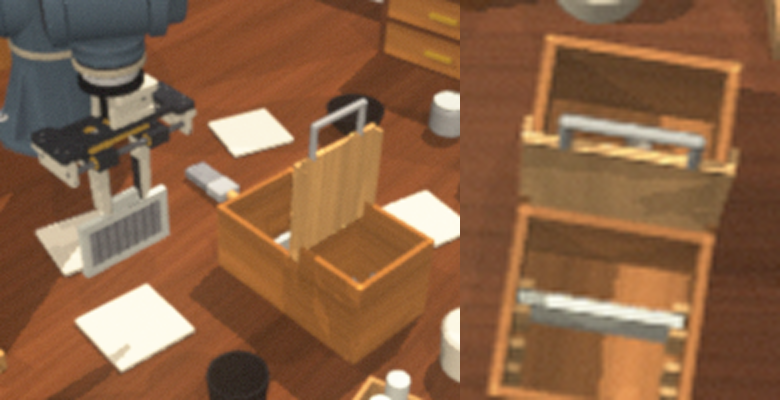

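The plate hangs upright and the flap stands open. The blank plate is in its slot, no stone shows outside the bin, and the bystanders are in place. I'll let it settle and hand in.

Emit:
carry_out(xyz=[[0,0,0],[0,0,0],[0,0,0],[0,0,0]], twist=[[0,0,0],[0,0,0],[0,0,0],[0,0,0]], fingers=[0.3,0.3,0.3,0.3])

```text
time_s: 14.92
tcp_pos: [0.4977, -0.3024, 0.2209]
eef_rot: [[0.99, -0.14, 0.0], [-0.14, -0.99, 0.0], [0.0, -0.0, -1.0]]
contact_force: [0.5, -0.1, -1.5]
opening: 0.0433
gripper_force: 30.0
```

```bash
python3 -c "
from workcell import env
print(env.sign_off())"
```

```text
the job is handed in; nothing more can be done
None
```

I handed the job in at about 15 s, with the flap standing open and the filter plate held still and upright over the right-most tile; the sign-off gave no verdict, and I saw only two of the three stubs in the bin (the third is probably hidden behind the flap).

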